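# Gather the mill media in the tote's pouring corner

### The arm

A 7-joint arm with a two-finger parallel gripper is mounted at the origin on the work surface. World frame = base frame: x ahead of the robot, y to its left, z up, the work surface at z = 0. Lengths are in mm, angles in rad, forces in N, time in s.
With the tool pointing down it reaches from about 400 to 875 mm from the base axis. Payload 19.3 kg.
Tool frame: the origin (TCP) lies at the very end of the fingers, on their centre line; the grasp point (between the pads) lies 19 mm behind it (grip_point_offset is the z of the grasp point in the tool frame, in mm); z points along the fingers, y is the line along which they close (so a half turn about z gives the same grasp; the last joint's range is limited). The gripper opens to 85 mm and grips with 20 to 120 N. Pads are 22 mm wide; open, the fingers measure 114 mm over their backs; the gripper's body (76 mm by 85 mm) begins 54 mm behind the grasp point. The pads swing forward as they close: fully open they stand 13 mm farther back than shut.
Start: joints at [-1.358, 0.521, -0.036, 1.599, 0.021, 1.021, -0.113], TCP at [174.423, 600.16, 231.291] pointing down, gripper open.
Joint ranges: [-2.91, 2.91], [-0.3, 2.13], [-1.5, 1.42], [0.17, 2.43], [-1.26, 4.41], [0.16, 1.93], [-2.52, 2.52]. Speed limits (rad/s): [1.89, 1.89, 2.39, 2.39, 3.01, 3.01, 3.01].

### API

Orientations are given as a 3x3 rotation matrix whose columns are the frame's x, y, z axes.
In Python, from workcell import movep, movel, goto_joints, open_gripper, clamp, wait, inverse_kinematics, read_state, camera, PlanningError, finish_job, grip_point_offset gives the robot as it stands. Calls block until the motion is done:
- movep(position, orientation): joint-space move of the TCP to a pose.
- movel(position, frame=None, max_speed=150, guard=None): straight line of the TCP; frame=None keeps the orientation; max_speed is the mean speed in mm/s. With guard (N) it stops when the force on the tool has changed by that much, and returns True; else False.
- goto_joints(angles): joint-space move.
- open_gripper() and clamp(): open the fingers fully, or close them until they stop; the grip force is fixed at half the most.
- wait(seconds).
- inverse_kinematics(position, orientation): joint angles nearest the present ones, or None.
- read_state(): the state.
- camera(name): name is "side" or "top"; returns a dict with "image" (480x640x3 uint8, blue, green, red), "range_z" (480x640 float32, mm along the optical axis (not along the pixel's ray), 0 where there is no reading), "fx", "fy", "cx", "cy" (pixels), "cam_to_world" (4x4, takes a point from camera to world coordinates). Camera axes: x right, y up, looking along -z (the intrinsics and any distortion apply to the point x, -y, -z); pixel columns grow to the right and rows downward; lengths in mm; the calibration is good to about 2 mm. A picture is of the moment at which its call begins.
A pose or a line that the arm cannot do raises PlanningError and nothing moves.
- finish_job(): hands the job in; it is judged then, once.
The state is a dict: "time": time; "qpos": joint angles; "qvel": joint speeds; "joint_efforts": joint torques, N m; "eef_pos": TCP position; "tool_rot": TCP orientation; "ft_force": force on the tool from outside, world axes, zero at the start; "torque": the same for the moment, N m; "finger_gap": finger opening in mm; "gripper_force": force on a finger pad.
Only numpy, scipy, OpenCV 4.12 (cv2) and the standard library are available. Lean on these libraries where they do the work, as an engineer would, in place of code of your own. Each camera call takes 0.05 s, during which the arm holds its last target. There are 200 camera calls.

### The job

Lift the sample vial with the red fill and black cap out of the blue tote and stand it fully down in one of the two free holes of the wooden rack, so that it cannot topple among the loose media. Then raise the tote by the corner opposite its pouring lip, the lip end staying down on the bench, to a slope of about 35 degrees, until all seven white milling cylinders have slid together into the lip corner; spill none, let nothing but the bench and your gripper carry the tote, and finish while still holding it tilted like that, so that a colleague can scoop them out. Leave the other vials, the jar, the bowl and the brush where they are.

Things in the scene. Friction and masses are not known exactly. Their poses are not given: they have to be found in the camera images.
- tote_center (a point): Loose blue plastic tote, outside 200 (x) x 170 (y) x 60 (z) mm plus a rim, 0.27 to 0.43 kg. Point: the middle of the tote, 30 mm above its underside; z is the tote's up. Floor 4 mm, walls 5 mm thick. Smooth inside: its friction with the cylinders is about 0.2; they begin to slide at a slope of about 12 degrees, and run along the walls into the corner at about 30
- tote: the same tote; origin at the middle of its underside, same axes. The corner at -x, -y is cut off at 45 degrees, from (-60,-85) to (-100,-45) mm, and is the pouring corner: its wall is only 44 mm high and has a flared lip. When the opposite corner is raised, the tote turns about the 57 mm long bottom edge of the cut
- lift_corner (a point): top of the rim at the tote's +x, +y corner (100, 85, 60 mm from the origin), the one to raise. The rim is the top 12 mm of the walls, 10 mm thick with the wall: 95 to 105 mm from the tote's middle along x and 80 to 90 mm along y; it can be pinched from above beside this corner, one finger inside and one outside
- lip_floor (a point): point on the tote's inner floor against the middle of the cut corner's wall: where the cylinders are to gather; x points from there into the tote, towards the corner to raise, z is the tote's up
- lip_foot (a point): middle of the bottom edge of the tote's cut pouring corner, on the underside, at (-80,-65,0) mm in the tote; it rests on the bench at z = 0
- vial_center (a point): centre, half-way up, of the sample vial with red fill and black cap that stands upright in the tote near its middle: 25 mm diameter, 95 mm tall, the cap is the top 14 mm, flush with the glass; z along the vial; 45 to 70 g. Seated, 40 mm of it are in the hole and 55 mm stand above the rack: grip it in its upper part
- vial: the same red vial; origin at the middle of its underside
- rack_hole0 (a point): centre of the mouth of the rack's first hole, taken by the green vial. The rack is a fixed block of brown wood, 200 (its x) x 62 (its y) x 55 mm (z), with four holes 48 mm apart in a row along its x axis, 28 mm in diameter and 40 mm deep (their bottoms 15 mm above the bench)
- rack_hole1 (a point): centre of the mouth of the rack's second hole, free; x along the row of holes, z up
- rack_hole2 (a point): centre of the mouth of the rack's third hole, free; x along the row of holes, z up
- rack_hole3 (a point): centre of the mouth of the rack's fourth hole, taken by the yellow vial
- rack: the brown wooden rack; origin at the middle of its underside
- cyl0_center (a point): centre of white alumina milling cylinder 1 of 7: 18 mm diameter, 18 mm tall, 17 g, loose on the floor of the tote
- cyl1_center (a point): centre of white alumina milling cylinder 2 of 7: 18 mm diameter, 18 mm tall, 17 g, loose on the floor of the tote
- cyl2_center (a point): centre of white alumina milling cylinder 3 of 7: 18 mm diameter, 18 mm tall, 17 g, loose on the floor of the tote
- cyl3_center (a point): centre of white alumina milling cylinder 4 of 7: 18 mm diameter, 18 mm tall, 17 g, loose on the floor of the tote
- cyl4_center (a point): centre of white alumina milling cylinder 5 of 7: 18 mm diameter, 18 mm tall, 17 g, loose on the floor of the tote
- cyl5_center (a point): centre of white alumina milling cylinder 6 of 7: 18 mm diameter, 18 mm tall, 17 g, loose on the floor of the tote
- cyl6_center (a point): centre of white alumina milling cylinder 7 of 7: 18 mm diameter, 18 mm tall, 17 g, loose on the floor of the tote
- vial_a_center (a point): centre of the vial with green fill and white cap in the rack's first hole, same size as the red one; leave alone
- vial_b_center (a point): centre of the vial with yellow fill and white cap in the rack's fourth hole; leave alone
- glaze_jar: closed blue glaze jar, 72 mm diameter, 100 mm tall, beside the work; origin at the middle of its underside; leave alone
- bisque_bowl: terracotta bowl, 110 mm diameter, 55 mm tall, beside the work; origin at the middle of its underside; leave alone
- glaze_brush: brush lying on the bench to the left; leave alone
Mind the look-alikes: they are no part of the job. What is shaped like the vial but purple or turquoise is not meant.

How it is judged (in metres and radians):
On the way:
1. the red vial stands fully down in a free hole of the rack, released ((horizontal distance between vial_center and rack_hole1 below 0.006 m or horizontal distance between vial_center and rack_hole2 below 0.006 m) and height (world z) of vial_center below 0.068 m and angle between vial_center's own z axis and vertical below 0.12 rad and contact force between the fingers and vial below 0.1 N), for 0.3 s.
At the end, for the whole second after the job is handed in: tote held still by the fingers, tilted 24 to 49 degrees, lip edge within 15 mm of the bench, touching nothing else on it; all seven cylinders inside, centred within 80 mm of the lip corner; red vial upright (7 degrees), released, fully down in a free rack hole (all of step 1 and angle between tote_center's own z axis and vertical between 0.42 and 0.85 rad and height (world z) of lip_foot below 0.015 m and contact force between the fingers and tote above 1 N and linear speed of tote below 0.02 m/s and contact force between tote and rack below 0.2 N and contact force between tote and glaze_jar below 0.2 N and contact force between tote and bisque_bowl below 0.2 N and contact force between tote and glaze_brush below 0.2 N and contact force between tote and vial below 0.2 N and distance between each of cyl0_center, cyl1_center, cyl2_center, cyl3_center, cyl4_center, cyl5_center, cyl6_center and lip_floor below 0.08 m and x of each of cyl0_center, cyl1_center, cyl2_center, cyl3_center, cyl4_center, cyl5_center, cyl6_center in the frame of lip_floor above 0 m and x of each of cyl0_center, cyl1_center, cyl2_center, cyl3_center, cyl4_center, cyl5_center, cyl6_center in the frame of tote_center above -0.1 m and y of each of cyl0_center, cyl1_center, cyl2_center, cyl3_center, cyl4_center, cyl5_center, cyl6_center in the frame of tote_center above -0.085 m); the arm keeps its last pose, push and grip.
It fails at once if a milling cylinder leaves the tote (distance between any of cyl0_center, cyl1_center, cyl2_center, cyl3_center, cyl4_center, cyl5_center, cyl6_center and tote_center above 0.15 m or x of any of cyl0_center, cyl1_center, cyl2_center, cyl3_center, cyl4_center, cyl5_center, cyl6_center in the frame of lip_floor below -0.008 m).
It fails at once if the red vial topples (angle between vial_center's own z axis and vertical above 1 rad).
It fails at once if another vial, the jar, the bowl or the brush is moved by more than 25 mm (distance of any of glaze_jar, bisque_bowl, glaze_brush, vial_a_center, vial_b_center from where it was at the start of the episode above 0.025 m).
It also fails if it takes over 58 s, if anything falls off the work surface, if the arm or the gripper's body presses on something with over 40 N, if the wrist force passes 120 N, or if a joint passes its speed limit or range.

## Working session

There is one attempt and no reset: what is moved stays moved. The work goes in short steps, each a Python script; the robot and the scene stay as the last script left them, time stands still between calls to the robot, and variables do not carry over. Pictures are saved under pics/ and viewed, at most 10 in all, crops included, and the job is handed in when it is done.

```bash
mkdir -p pics; ls; python3 - <<'E'
from workcell import *
import cv2,numpy as np,pickle
d={}
for n in("top","side"):
    c=camera(n);d[n]=c;cv2.imwrite(f"pics/{n}0.png",c["image"]);print(n,{k:np.round(v,3).tolist() for k,v in c.items() if k not in("image","range_z")},c.keys())
pickle.dump(d,open("c0.pkl","wb"))
s=read_state();print(s["time"],s["eef_pos"],s["tool_rot"],grip_point_offset)
E
```

```text
pics
top {'fx': 621.793, 'fy': 621.793, 'cx': 324.761, 'cy': 228.934, 'cam_to_world': [[0.025, 0.978, -0.206, 199.843], [-1.0, 0.024, -0.008, 2.752], [-0.002, 0.206, 0.979, 1716.189], [0.0, 0.0, 0.0, 1.0]]} dict_keys(['image', 'range_z', 'fx', 'fy', 'cx', 'cy', 'cam_to_world'])
side {'fx': 591.161, 'fy': 591.161, 'cx': 320.706, 'cy': 234.535, 'cam_to_world': [[0.952, 0.182, -0.248, 220.907], [-0.307, 0.533, -0.789, -967.594], [-0.012, 0.827, 0.563, 763.22], [0.0, 0.0, 0.0, 1.0]]} dict_keys(['image', 'range_z', 'fx', 'fy', 'cx', 'cy', 'cam_to_world'])
0.1 [174.31974042 599.8890765  230.76827035] [[-9.60300812e-01  2.78966492e-01 -2.14863269e-04]
 [ 2.78966564e-01  9.60300284e-01 -1.01005269e-03]
 [-7.54375980e-05 -1.02989409e-03 -9.99999467e-01]] -18.700000000000003
```

View pics/top0.png

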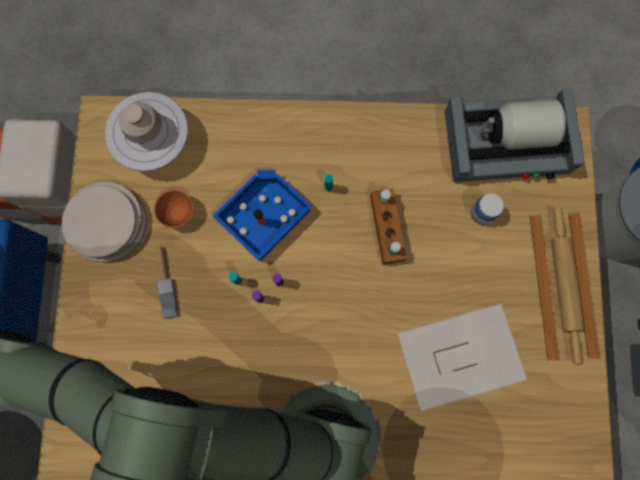

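View pics/side0.png

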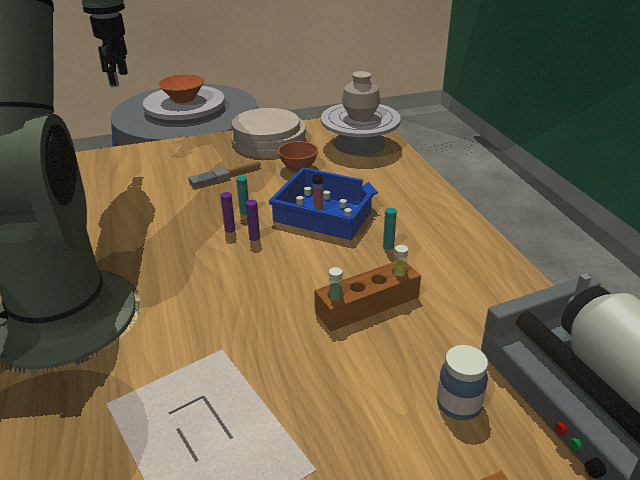

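The top view shows the tote at about (263,212) with its lip at (267,175), which is the far side. The lift corner is at about (262,258), on the robot's side. The red vial is at (260,215). The rack is at (388,227), with its free holes at about (389,215) and (392,232). The purple and turquoise look-alikes stand at (278,280), (258,297), (235,278) and (328,183).

```bash
cat > h.py <<'E'
import cv2,numpy as np
def cloud(c):
    v,u=np.mgrid[:480,:640];z=c["range_z"]
    p=np.stack([(u-c["cx"])*z/c["fx"],-(v-c["cy"])*z/c["fy"],-z],-1)
    T=c["cam_to_world"];return p@T[:3,:3].T+T[:3,3]
def ray(c,u,v,h):
    T=c["cam_to_world"];d=T[:3,:3]@[(u-c["cx"])/c["fx"],-(v-c["cy"])/c["fy"],-1]
    return T[:3,3]+d*(h-T[2,3])/d[2]
def proj(c,p):
    T=c["cam_to_world"];q=T[:3,:3].T@(np.asarray(p)-T[:3,3])
    return [c["cx"]-c["fx"]*q[0]/q[2],c["cy"]+c["fy"]*q[1]/q[2]]
E
cat > m.py <<'E'
import pickle;from h import *
d=pickle.load(open("c0.pkl","rb"))
for n in d:
    c=d[n];P=cloud(c);hsv=cv2.cvtColor(c["image"],cv2.COLOR_BGR2HSV);H,S,V=[hsv[...,i].astype(int) for i in range(3)]
    ok=(c["range_z"]>0)&(abs(P[...,0]-600)<300)&(abs(P[...,1])<350)
    blue=ok&(H>105)&(H<125)&(S>150)
    rim=blue&(P[...,2]>52)&(P[...,2]<68);q=P[rim]
    k=cv2.minAreaRect(q[:,:2].astype(np.float32));print(n,"rim",len(q),np.median(q[:,2]),k);print(cv2.boxPoints(k).round())
    br=ok&(H>3)&(H<16)&(S>100)&(P[...,2]>48)&(P[...,2]<60)&(P[...,1]<0)
    k=cv2.minAreaRect(P[br][:,:2].astype(np.float32));print("rack",br.sum(),np.median(P[br][:,2]),k,cv2.boxPoints(k).round().tolist())
    m=cv2.morphologyEx(blue.astype(np.uint8),cv2.MORPH_CLOSE,np.ones((15,15)))>0
    red=m&((H<8)|(H>172))&(S>100);blk=m&(V<45)&(P[...,2]>70)&(S<150)
    for nm,k in(("red",red),("cap",blk)):
        v,u=np.nonzero(k)
        if len(u):print(nm,len(u),u.mean(),v.mean(),u.min(),u.max(),v.min(),v.max(),"cloud",np.median(P[k],0),"max z",P[k][:,2].max())
    crop=(slice(160,320),slice(200,430)) if n=="top" else (slice(160,330),slice(200,440))
    cv2.imwrite(f"pics/{n}crop.png",cv2.resize(c["image"][crop],None,fx=3.3,fy=3.3,interpolation=cv2.INTER_CUBIC))
E
python3 m.py
```

```text
top rim 784 60.60843575721219 ((596.0711669921875, 188.52639770507812), (180.34152221679688, 206.9535369873047), 47.718379974365234)
[[459. 191.]
 [612.  52.]
 [733. 186.]
 [580. 325.]]
rack 966 55.42873069682685 ((566.1798095703125, -157.18272399902344), (199.0637664794922, 63.66108703613281), 10.910968780517578) [[462.0, -145.0], [474.0, -207.0], [670.0, -170.0], [658.0, -107.0]]
red 31 260.93548387096774 220.2258064516129 258 264 217 223 cloud [568.75942479 190.58075421  52.73732013] max z 90.25409595787733
cap 46 258.0652173913044 214.45652173913044 255 262 211 218 cloud [575.31936748 194.4996337   98.7377745 ] max z 106.76061111049012
side rim 886 59.123166429812386 ((597.2976684570312, 188.64114379882812), (191.20053100585938, 213.9720916748047), 46.73040771484375)
[[454. 192.]
 [610.  46.]
 [741. 185.]
 [585. 332.]]
rack 1756 54.64557959915243 ((567.756591796875, -158.8669891357422), (202.05223083496094, 67.16374206542969), 11.324929237365723) [[462.0, -146.0], [475.0, -212.0], [673.0, -172.0], [660.0, -106.0]]
red 171 317.53216374269005 197.56140350877192 313 322 180 209 cloud [576.17504522 185.47141155  47.23555235] max z 763.2201668826558
cap 82 317.280487804878 178.91463414634146 312 322 174 183 cloud [577.56845205 188.10781415  96.94746281] max z 763.2201668826558
```

View pics/topcrop.png

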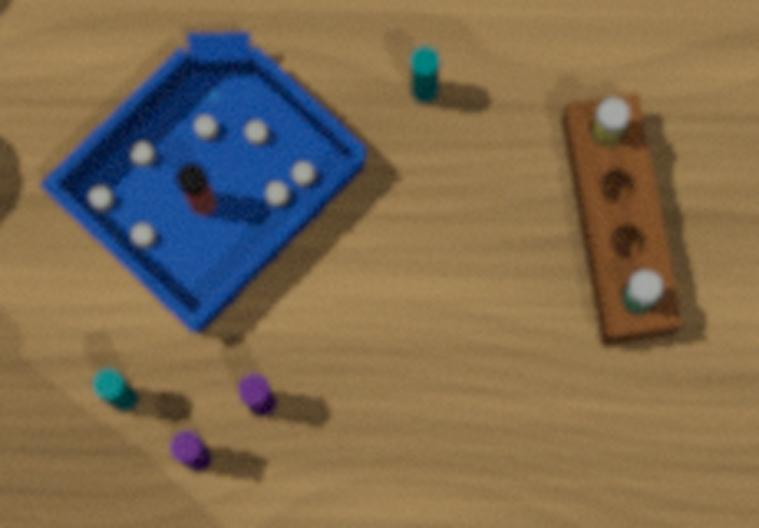

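```bash
cat > m2.py <<'E'
import pickle;from h import *
d=pickle.load(open("c0.pkl","rb"))
th=np.radians(47.2);C=np.array([596.7,188.6]);X=np.array([-np.cos(th-np.radians(5)),0])
X=np.array([-.735,.678]);X/=np.linalg.norm(X);Y=np.array([-X[1],X[0]])
print("X",X,"Y",Y)
def feats(n,c):
    P=cloud(c);hsv=cv2.cvtColor(c["image"],cv2.COLOR_BGR2HSV);H,S,V=[hsv[...,i].astype(int) for i in range(3)]
    Z=P[...,2];out=[]
    ok=(c["range_z"]>0)&(P[...,0]>350)&(P[...,0]<800)&(abs(P[...,1])<300)
    for nm,m in(("white",ok&(S<60)&(V>120)&(Z>85)&(Z<125)&(P[...,1]<0)),("black",ok&(V<60)&(Z>80)&(Z<115)&(abs(P[...,0]-577)<30)&(abs(P[...,1]-190)<30)),
      ("purple",ok&(H>128)&(H<155)&(S>80)&(Z>15)),("teal",ok&(H>80)&(H<100)&(S>120)&(Z>15)&(P[...,1]>-50)),
      ("cyl",ok&(S<60)&(V>110)&(Z>14)&(Z<32)&(np.hypot(P[...,0]-597,P[...,1]-188)<120))):
        k,l,s,ce=cv2.connectedComponentsWithStats(m.astype(np.uint8))
        for i in range(1,k):
            if s[i,4]>6:
                q=P[l==i];print(n,nm,s[i,4],ce[i].round(1),"med",np.median(q,0).round(),"zmax",np.percentile(q[:,2],97).round(),"tote xy",((np.median(q,0)[:2]-C)@np.array([X,Y]).T).round());out.append((nm,ce[i]))
    return out
F={n:feats(n,c) for n,c in d.items()}
def tri(a,b):
    A=[];B=[]
    for n,uv in(("top",a),("side",b)):
        c=d[n];o=c["cam_to_world"][:3,3];r=ray(c,*uv,0)-o;r/=np.linalg.norm(r);M=np.eye(3)-np.outer(r,r);A.append(M);B.append(M@o)
    return np.linalg.lstsq(np.vstack(A),np.hstack(B),rcond=None)[0]
for nm in("white","black"):
    for a in [f[1] for f in F["top"] if f[0]==nm]:
        for b in [f[1] for f in F["side"] if f[0]==nm]: print(nm,tri(a,b).round(1))
E
python3 m2.py
```

```text
X [-0.73503344  0.67803085] Y [-0.67803085 -0.73503344]
top white 70 [385.1 193.8] med [ 637. -143.  111.] zmax 120.0 tote xy [-254.  217.]
top white 71 [395.  246.1] med [ 496. -170.  112.] zmax 118.0 tote xy [-169.  332.]
top black 55 [258.1 214.4] med [576. 194.  99.] zmax 105.0 tote xy [19. 10.]
top purple 87 [277.3 278.9] med [405. 137.  94.] zmax 102.0 tote xy [106. 168.]
top purple 85 [257.1 295.7] med [359. 187.  94.] zmax 103.0 tote xy [174. 162.]
top teal 93 [328.3 181.6] med [675.  10.  91.] zmax 101.0 tote xy [-179.   79.]
top teal 86 [234.2 277.4] med [406. 251.  93.] zmax 101.0 tote xy [183.  84.]
top cyl 31 [261.6 197.9] med [641. 195.  22.] zmax 30.0 tote xy [-28. -35.]
top cyl 29 [277.  199.3] med [638. 152.  22.] zmax 30.0 tote xy [-55.  -1.]
top cyl 29 [242.8 205.8] med [616. 247.  23.] zmax 31.0 tote xy [ 25. -56.]
top cyl 31 [291.4 211.8] med [603. 111.  22.] zmax 28.0 tote xy [-57.  52.]
top cyl 33 [283.2 218. ] med [584. 133.  23.] zmax 29.0 tote xy [-29.  49.]
top cyl 32 [229.7 219.2] med [577. 281.  22.] zmax 29.0 tote xy [ 77. -55.]
top cyl 30 [242.5 230.6] 
[... 523 characters left out ...]
xy [178.  86.]
side teal 87 [390.5 212.7] med [682.   4.  94.] zmax 96.0 tote xy [-188.   78.]
side teal 114 [388.1 232.1] med [677.   1.  45.] zmax 72.0 tote xy [-187.   84.]
side cyl 18 [306.8 188.1] med [579. 282.  22.] zmax 24.0 tote xy [ 76. -57.]
side cyl 19 [326.2 191.8] med [618. 248.  21.] zmax 24.0 tote xy [ 24. -58.]
side cyl 20 [299.1 197.4] med [547. 243.  21.] zmax 24.0 tote xy [74. -6.]
side cyl 21 [342.7 200.5] med [643. 192.  23.] zmax 25.0 tote xy [-31. -34.]
side cyl 24 [347.2 209.6] med [639. 151.  21.] zmax 24.0 tote xy [-57.  -1.]
white [ 638.2 -143.9  109.1]
white [ 574.4 -136.4   92.8]
white [ 549.6 -186.9  145.9]
white [ 496.9 -170.5  108.9]
black [577.9 194.8  92.7]
```

```bash
cat >> h.py <<'E'
from workcell import *
def R(y,z=(0,0,-1)):
    z=np.array(z,float);y=np.array(y,float);y-=z*(y@z);y/=np.linalg.norm(y);return np.column_stack([np.cross(y,z),y,z])
r=np.array([.983,.185,0]);rn=np.array([-.185,.983,0])
RA,RB=R(rn),R(r)
def st(m=""):
    s=read_state();print(m,round(s["time"],2),s["eef_pos"].round(1) if hasattr(s["eef_pos"],"round") else s["eef_pos"],"gap",round(float(s["finger_gap"]),1),"gf",np.round(s["gripper_force"],1),"F",np.round(s["ft_force"],1));return s
# tote
C=np.array([596.7,188.6,0]);X=np.array([-.735,.678,0]);X/=np.linalg.norm(X);Y=np.array([-X[1],X[0],0]);Z=np.array([0,0,1.])
E
python3 - <<'E'
from h import *
from scipy.spatial.transform import Rotation as Ro
print(inverse_kinematics([577,193,180],RA),inverse_kinematics([577,193,180],RB),inverse_kinematics([577,193,180],R(-r)))
for sgn in(1,-1):
  piv=C-80*X-65*Y;p0=C+64*X+85*Y+35*Z
  for a in(0,18,36):
    q=Ro.from_rotvec(np.radians(a)*(Y-X)/np.sqrt(2)*-1).as_matrix()
    p=piv+q@(p0-piv);o=q@R(sgn*Y);print(sgn,a,p.round(),(q@Z).round(2),np.round(inverse_kinematics(p,o),2) if inverse_kinematics(p,o) is not None else None)
E
```

```text
[-0.43223806  0.55189656  0.01752396  1.69690637 -0.01179579  0.89289226
  1.34690248] [-0.68137162  0.58478001  0.38690639  1.71087374 -0.26942531  0.89870507
  0.00242348] [ 0.32888262  0.89237589 -1.27694406  1.65568598  0.88790153  1.2891865
  2.20581215]
1 0 [492. 170.  35.] [0. 0. 1.] [-1.09  1.    1.    2.04 -1.19  0.87 -1.68]
1 18 [513. 170.  98.] [0.31 0.01 0.95] [-1.01  1.16  1.22  1.71 -1.01  1.46 -1.81]
1 36 [552. 172. 151.] [0.59 0.02 0.81] [-0.81  1.26  1.22  1.3  -0.91  1.91 -1.92]
-1 0 [492. 170.  35.] [0. 0. 1.] [-0.54  0.67  0.13  2.01 -0.18  0.47  0.55]
-1 18 [513. 170.  98.] [0.31 0.01 0.95] [-0.45  0.73  0.13  1.68 -0.21  1.05  0.61]
-1 36 [552. 172. 151.] [0.59 0.02 0.81] [-0.37  0.9   0.1   1.27 -0.22  1.59  0.61]
```

```bash
cat > pick.py <<'E'
from h import *
movep([577,193,180],RB);st("above")
movel([577,193,56],max_speed=120,guard=8);st()
clamp();s=st("clamp B");open_gripper()
movep([577,193,56],RA);clamp();st("clamp A")
movel([577,193,185],max_speed=120);st("up")
for n in("top","side"):
    c=camera(n);cv2.imwrite(f"pics/{n}1.png",c["image"])
c=cv2.imread("pics/side1.png")[60:330,180:460];cv2.imwrite("pics/s1c.png",cv2.resize(c,None,fx=2,fy=2))
E
python3 pick.py
```

```text
above 2.17 [576.6 194.4 180. ] gap 85.1 gf 0.0 F [-0.3  0.1  0.4]
 3.35 [577.4 193.1  56.7] gap 85.2 gf 0.0 F [ 0.2 -1.2  0.4]
clamp B 3.93 [577. 193.  56.] gap 23.9 gf 58.7 F [-0.8  0.2  0.5]
clamp A 6.27 [577. 193.  56.] gap 23.5 gf 58.7 F [-0.3  0.  -0.5]
up 7.49 [576.6 192.9 184.2] gap 23.7 gf 58.8 F [-0.5 -0.6 -0.4]
```

View pics/s1c.png

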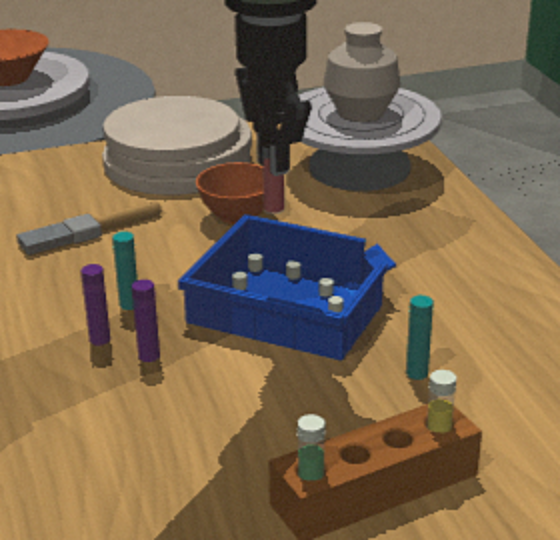

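The red vial hangs upright in the gripper at crop (272,180), and the tote and the other vials are undisturbed. Next I insert it with a guarded search around hole 1.

```bash
cat > place.py <<'E'
from h import *
h=np.array([544.,-161.6,0])
movep([h[0],h[1],190],RA);st("over")
offs=[(0,0)]+[(2*np.cos(a),2*np.sin(a)) for a in np.arange(0,6.2,np.pi/3)]+[(3.5*np.cos(a),3.5*np.sin(a)) for a in np.arange(0,6.2,np.pi/4)]
t0=read_state()["time"]
for o in offs:
    p=h+np.array([*o,0])
    movel(p+[0,0,112],max_speed=100)
    hit=movel(p+[0,0,67.5],max_speed=70,guard=7)
    s=st(f"{np.round(o,1)} hit {hit}")
    if s["eef_pos"][2]<75: break
    if s["time"]-t0>12: break
E
python3 place.py
```

```text
over 8.93 [ 544.5 -160.2  189.9] gap 23.8 gf 58.8 F [ 0.   0.6 -0.9]
[0 0] hit True 10.5 [ 543.3 -161.4   66.6] gap 23.7 gf 59.9 F [-1.3 -0.6 11.2]
```

```bash
cat > rel.py <<'E'
from h import *
import pickle
open_gripper();s=st("open")
p=np.array(s["eef_pos"]);movel([p[0],p[1],190],max_speed=150)
p0=C+64*X+85*Y
movep([*p0[:2],150],R(-Y));st("at tote")
d={n:camera(n) for n in("top","side")};pickle.dump(d,open("c0.pkl","wb"))
for n in d: cv2.imwrite(f"pics/{n}2.png",d[n]["image"])
a=cv2.resize(d["side"]["image"][150:340,200:440],None,fx=2.2,fy=2.2);cv2.imwrite("pics/s2c.png",a)
E
python3 rel.py; python3 m.py|grep -A5 rim
```

```text
open 11.12 [ 542.9 -161.3   66.4] gap 85.5 gf 0.0 F [ 0.5 -0.   0. ]
at tote 13.47 [492.3 168.7 149.9] gap 85.4 gf 0.0 F [ 0.1 -0.   0. ]
top rim 361 59.99657375384459 ((595.3973388671875, 187.08673095703125), (176.97869873046875, 205.43080139160156), 47.998165130615234)
[[460. 190.]
 [613.  53.]
 [731. 184.]
 [578. 322.]]
rack 924 55.45236030012359 ((567.2504272460938, -157.49038696289062), (200.540771484375, 63.66635513305664), 10.415431022644043) [[463.0, -144.0], [474.0, -207.0], [672.0, -171.0], [660.0, -108.0]]
--
side rim 901 59.000853847790495 ((598.0169677734375, 187.72665405273438), (188.84255981445312, 216.57162475585938), 47.423973083496094)
[[454. 191.]
 [614.  45.]
 [742. 184.]
 [582. 331.]]
rack 1638 54.722270301137996 ((567.7544555664062, -158.41830444335938), (203.4959259033203, 68.7503662109375), 10.816036224365234) [[461.0, -144.0], [474.0, -211.0], [674.0, -173.0], [661.0, -106.0]]
```

View pics/s2c.png

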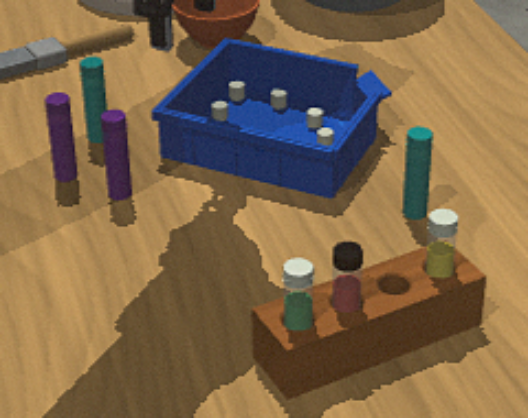

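The red vial stands at crop (347,278), level with its neighbours. The tote has not moved. Now I pinch the rim and take a first small tilt.

```bash
cat > tilt.py <<'E'
from h import *
from scipy.spatial.transform import Rotation as Ro
piv=C-80*X-65*Y;p0=C+64*X+85*Y+35*Z;ax=(X-Y)/np.sqrt(2)
def tilt(a,v=60):
    q=Ro.from_rotvec(np.radians(a)*ax).as_matrix();movel(piv+q@(p0-piv),q@R(-Y),max_speed=v);st(a)
E
python3 - <<'E'
from tilt import *
print(movel(p0,R(-Y),max_speed=100,guard=8));st("down")
clamp();st("clamp")
for a in(4,8): tilt(a)
for n in("top","side"): cv2.imwrite(f"pics/{n}3.png",camera(n)["image"])
a=cv2.resize(cv2.imread("pics/side3.png")[110:300,200:440],None,fx=2.2,fy=2.2);cv2.imwrite("pics/s3c.png",a)
E
```

```text
False
down 14.87 [492.3 169.6  35.5] gap 85.5 gf 0.0 F [ 0.3 -0.5  0.4]
clamp 15.55 [492.2 169.7  35.2] gap 9.1 gf 59.1 F [-0.9  0.1  5.7]
4 15.94 [495.1 169.5  49.1] gap 8.9 gf 58.7 F [ 0.1  0.7 -2.3]
8 16.33 [498.6 169.7  63. ] gap 9.0 gf 58.6 F [-0.1  1.  -2.2]
```

View pics/s3c.png

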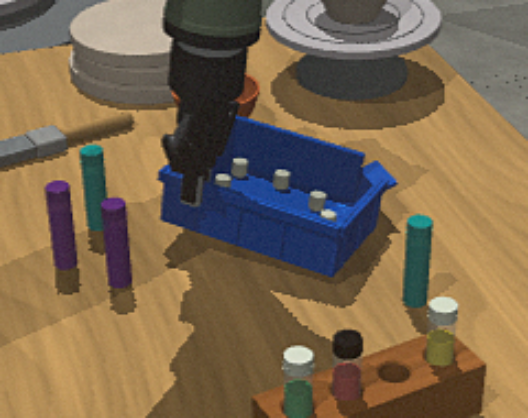

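The tote is rising evenly in the grip with the lip down, and the wrist force is about half the tote's weight. I continue the tilt.

```bash
cat > fin.py <<'E'
from tilt import *
import pickle
for a in(13,18,23,28,32,36): tilt(a,50)
wait(1);st("end")
d={n:camera(n) for n in("top","side")};pickle.dump(d,open("c4.pkl","wb"))
t=cv2.resize(d["top"]["image"][150:270,190:330],(560,480),interpolation=cv2.INTER_CUBIC)
cv2.imwrite("pics/t4.png",t);cv2.imwrite("pics/s4.png",cv2.resize(d["side"]["image"][90:300,230:440],(630,600)[:2]))
E
python3 fin.py
```

```text
13 16.95 [504.9 170.   80.4] gap 8.6 gf 58.6 F [ 1.2  0.3 -3.1]
18 17.47 [512.6 170.3  97. ] gap 9.0 gf 58.6 F [-0.2  0.3 -2.4]
23 17.98 [521.8 170.8 113. ] gap 8.9 gf 58.7 F [ 0.7  0.2 -3.1]
28 18.5 [532.4 171.2 128.1] gap 8.8 gf 58.6 F [ 0.7 -0.1 -3.1]
32 18.94 [541.8 171.6 139.4] gap 8.9 gf 58.6 F [ 0.8  0.1 -3.6]
36 19.38 [552.  172.  150.1] gap 8.9 gf 58.7 F [ 1.2  0.4 -3.4]
end 20.38 [552.2 171.9 150.5] gap 8.7 gf 58.6 F [-0.5 -0.2 -1.2]
```

View pics/t4.png

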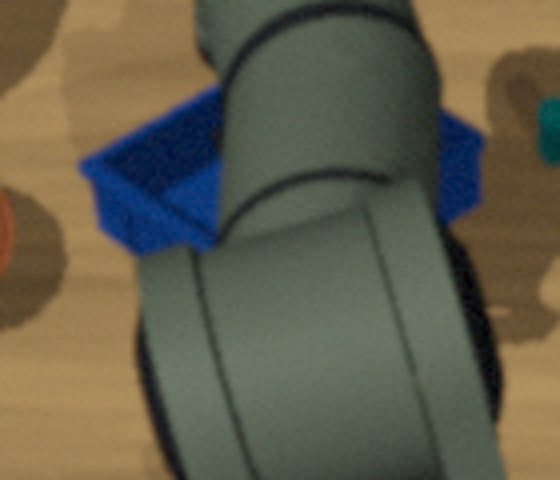

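View pics/s4.png

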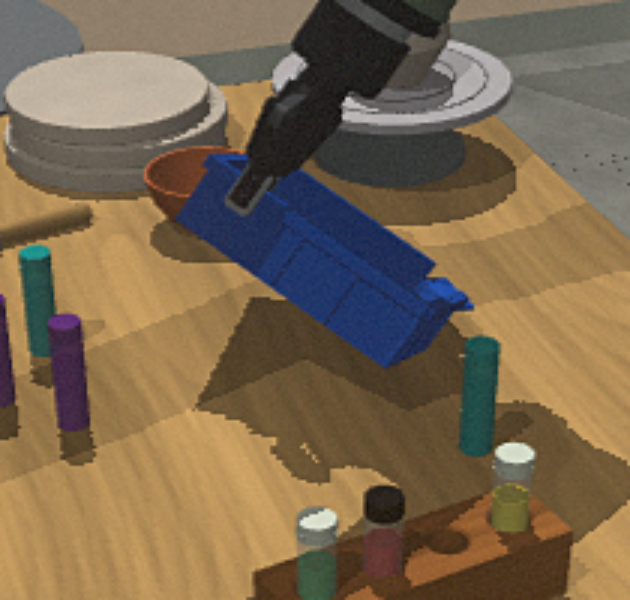

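The side view shows the tote tilted with its lip end down and nothing spilled. The cylinders themselves are hidden by the walls and the wrist. I check the tilt and the lip height by comparing projected corners with the picture.

```bash
python3 - <<'E'
import pickle
from tilt import *
d=pickle.load(open("c4.pkl","rb"));c=d["side"];im=c["image"].copy()
q=Ro.from_rotvec(np.radians(36)*ax).as_matrix()
f=lambda t:piv+q@(C+t[0]*X+t[1]*Y+t[2]*Z-piv)
for t in[(-100,85,0),(100,85,0),(-105,90,60),(105,90,60),(105,-90,60),(-80,-65,0),(-100,-45,0)]:
    p=f(t);u,v=proj(c,p);print(t,p.round(),np.round([u,v]));cv2.circle(im,(round(u),round(v)),2,(0,255,255),-1)
hsv=cv2.cvtColor(c["image"],cv2.COLOR_BGR2HSV);P=cloud(c);m=(hsv[...,0]>105)&(hsv[...,0]<125)&(hsv[...,1]>150)&(abs(P[...,0]-620)<180)&(P[...,1]>20)&(P[...,1]<350)
print("min z blue",np.percentile(P[m][:,2],[0.5,2,98]))
# outer +y wall plane: points; fit inner floor not visible -> wall's lower edge slope
print("white pts",[(n,int(((cv2.cvtColor(d[n]['image'],cv2.COLOR_BGR2HSV)[...,1]<60)&(d[n]['image'].min(-1)>110)&(np.hypot(cloud(d[n])[...,0]-660,cloud(d[n])[...,1]-188)<160)&(cloud(d[n])[...,2]<70)).sum())) for n in d])
cv2.imwrite("pics/s5.png",cv2.resize(im[90:300,230:440],(630,600)))
E
```

```text
(-100, 85, 0) [630.  59.  54.] [358. 219.]
(100, 85, 0) [510. 196. 137.] [288. 166.]
(-105, 90, 60) [666.  53. 103.] [375. 198.]
(105, 90, 60) [540. 197. 190.] [299. 143.]
(105, -90, 60) [637. 328. 115.] [323. 143.]
(-80, -65, 0) [700. 182.   0.] [366. 207.]
(-100, -45, 0) [701. 154.   0.] [371. 212.]
min z blue [ 29.9551127   34.24820637 170.19199065]
white pts [('top', 0), ('side', 0)]
```

View pics/s5.png

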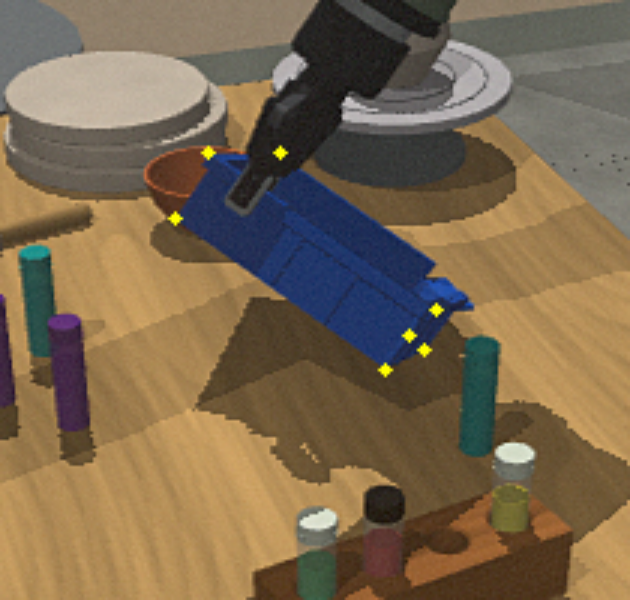

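The projected corners match the picture to within about 2 px (roughly 4 mm), so the tilt is about 36° and the lip is down. A small extra rock to 40° will settle any cylinder that has hung up, and then I hand in.

```bash
python3 - <<'E'
from tilt import *
import tilt as T
T.piv=piv
for a in(40,37,40,37,39): tilt(a,60)
p=np.array(read_state()["eef_pos"])
print(movel(p-[0,0,2],max_speed=20,guard=6))
wait(1);s=st("end");print(np.abs(s["qvel"]).max())
d={n:camera(n) for n in("top","side")}
print([(n,int(((cv2.cvtColor(d[n]['image'],cv2.COLOR_BGR2HSV)[...,1]<60)&(d[n]['image'].min(-1)>110)&(np.hypot(cloud(d[n])[...,0]-660,cloud(d[n])[...,1]-188)<160)&(cloud(d[n])[...,2]<70)).sum())) for n in d])
print(finish_job())
E
```

```text
40 20.88 [563.2 172.3 159.8] gap 9.5 gf 59.0 F [ 0.8  0.8 -3.4]
37 21.21 [554.6 172.2 153.7] gap 8.6 gf 58.4 F [-0.5 -0.1 -2.5]
40 21.54 [563.3 172.3 159.8] gap 8.7 gf 59.2 F [ 0.9  0.2 -3.3]
37 21.88 [554.7 172.2 153.7] gap 8.6 gf 58.6 F [-1.2  0.1 -2.5]
39 22.15 [560.6 172.2 157.6] gap 8.9 gf 59.1 F [-0.1  0.1 -2.5]
True
end 23.36 [560.2 172.2 155.1] gap 9.2 gf 60.7 F [-1.7  0.7  4.9]
0.0007891255367467312
[('top', 0), ('side', 1)]
the job is handed in; nothing more can be done
None
```

I handed the job in at 23.4 s with the red vial seated and released in rack hole 1 and the tote held at about 39° by the gripper, lip down on the bench; no spilled cylinders showed in the images, but the arm and tote walls hid the lip corner, so I couldn't confirm that all seven gathered there, and no verdict came back.

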